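# Clamp up brush backs from the drying stand

### The arm

A 6-joint arm with a two-finger parallel gripper is mounted at the origin on the work surface. World frame = base frame: x ahead of the robot, y to its left, z up, the work surface at z = 0. Lengths are in m, angles in degrees, forces in N, time in s.
With the tool pointing down it reaches from about 0.3 to 0.75 m from the base axis. Payload 8.5 kg.
Tool frame: the origin (TCP) lies at the very end of the fingers, on their centre line; the grasp point (between the pads) lies 19 mm behind it; z points along the fingers, y is the line along which they close (so a half turn about z gives the same grasp; the last joint's range is limited). The gripper opens to 85 mm and grips with 20 to 120 N. Pads are 22 mm wide; open, the fingers measure 114 mm over their backs; the gripper's body (76 mm by 85 mm) begins 54 mm behind the grasp point. The pads swing forward as they close: fully open they stand 13 mm farther back than shut.
Start: joints at [55.789, 21.807, 74.336, -0, 83.858, -12.336], TCP at [0.205, 0.51, 0.231] pointing down, gripper open.
Joint ranges: [-178.18, 178.18], [-50.72, 133.34], [12.68, 142.11], [-81.47, 261.47], [9.98, 163.14], [-165.26, 165.26]. Speed limits (degrees/s): [136.94, 136.94, 180, 180, 180, 180].

### API

Orientations are given as a 3x3 rotation matrix whose columns are the frame's x, y, z axes.
In Python, from rig import observe, cams, ticket gives the robot as it stands.
- The arm moves only by the tool move_arm, never from a script. Its arguments are lists of equal length, an entry for each row: "jaw": the finger opening in cm, from 0 to 8.54; "dp": the shift along the tool's x, y, z in cm, a list of three; "turn": the turn, a rotation vector about the tool's x, y, z in rad, a list of three. In form: {"jaw": [jaw, ...], "dp": [[tx, ty, tz], ...], "turn": [[wx, wy, wz], ...]}. A call has 1 to 12 rows; each row shifts and turns the commanded pose from where the row before left it, along the tool's axes as they then stand; what a row does not reach is not made up. A row lasts 1/12 s, in which the tool goes at most 41.7 mm and 7.16 degrees, less where a joint would pass 70% of its speed; a pose out of reach is approached as far as the arm can. A call is refused whole if a number of a shift passes 4.17 or a number of a turn 0.125, either way. A call with a gripper value outside its range is refused whole. The fingers move at their own pace and stop on an object; "force" is the grip in N (left out, the last holds). Time passes only in rows, so rows that do not move let the fingers close. It gives the time, the measured TCP pose, the force, the opening and the grip force at its end, in the units of the state.
- observe(): the state, without advancing time (a new reading comes with each control period).
- cams.get_image(name): name is "side" or "top"; returns (picture, depth): 420x560x3 uint8, red, green, blue; 420x560 float32, m along the optical axis (not along the pixel's ray), 0 where there is no reading.
- cams.calibration(name): a dict with "vertical_fov" (degrees; the focal length in pixels is half the picture's height over the tangent of half this angle, whatever the lens; pixels are square), "cx", "cy" (the principal point, pixels), "view" (4x4, takes a point from world to camera coordinates). Camera axes: x right, y up, looking along -z (the intrinsics and any distortion apply to the point x, -y, -z); pixel columns grow to the right and rows downward; lengths in m; the calibration is good to about 2 mm. A picture is of the moment at which its call begins. calibration takes no time and is no camera call.
- ticket.close_job(): hands the job in; it is judged then, once.
Trained networks look in the newest picture that a camera, given by its name, has taken for a name from the list of things; names that differ only in an ending like _2 or _b are one class to them, and where a whole thing is asked for, a point or a joint stands for the part that bears it (a point fixed in the world has none). Each returns a list of dicts, best first, with "p" (0 to 1); they miss things now and then, are a little off and sometimes report something else, mostly with a low value. They report only what shows in the picture. A call takes as long as a camera call. They do not tell look-alikes from the thing itself.
- cams.spot_in(camera, query): "box" ([centre column, centre row, width, height] as shares, 0 to 1, of the picture: columns of its width, rows of its height, round what is visible of it).
- cams.outline_of(camera, query): "mask" (420x560 bool, what is visible of it) and "box" ([centre column, centre row, width, height] as shares, 0 to 1, of the picture: columns of its width, rows of its height, round what is visible of it).
- cams.mark_of(camera, query): "location" ([column, row] as shares, 0 to 1, of the picture: columns of its width, rows of its height: a listed point, or the origin of a listed thing).
The state is a dict: "time_s": time; "q": joint angles; "qvel": joint speeds; "joint_efforts": joint torques, N m; "position": TCP position; "tool_rot": TCP orientation; "ft_force": force on the tool from outside, world axes, zero at the start; "wrist_torque": the same for the moment, N m; "grip_width": finger opening in m; "gripper_force": force on a finger pad.
Only numpy, scipy, OpenCV 4.12 (cv2) and the standard library are available. Lean on these libraries where they do the work, as an engineer would, in place of code of your own. Each camera call takes 0.05 s, during which the arm holds its last target. There are 200 camera calls.

### The job

Squeeze and hold the thumb button on the row clamp's jaw while you slide the jaw fully open, and let it lock there. Then take every brush back off the drying stand - each is held by a headed stud in its keyhole slot, so slide it until the stud is in the wide end and lift it off - and lay them all flat, right way up and side by side on the clamp's bed, each lengthwise across the bed like the fence and the jaw. Finally hold the button in again, close the jaw up snugly on the row and let it lock with the button sprung out; leave the other things on the bench alone.

Things in the scene. Friction and masses are not known exactly. Their poses are not given: they have to be found in the camera images.
- clamp: Row clamp, fixed to the bench: brown wooden bed 170 mm (x) by 345 mm (y), top 24 mm above the origin, which is on the bench under the bed. Its y is the sliding direction. A fence stands 26 mm above the bed across the -y end, inner face at y = -150 mm; the jaw is on the +y side. A notched steel strip on the bed's front (-x) face, below bed level, locks the jaw.
- jaw (a joint): Clear gap between fence and sliding jaw, m, 0 to 0.260; grows as the jaw opens towards the clamp's +y. It locks only at gaps of 0.054, 0.104, 0.154, 0.204 and 0.254 (2 mm play each way), for rows of 1 to 5 backs with 4 mm to spare; 0.254 is fully open. Starts locked near 0.054. Unlocked it slides with about 2 N of friction.
- release (a joint): Travel of the thumb button on the jaw's horn, m: 0 sprung out (locked, when the jaw is at a notch), 0.008 fully in; more than 0.005 frees the jaw. Spring 3 N at first, 10 N fully in. Let go between notches it stays in by about 0.005, and springs out when the jaw is pushed on to a notch.
- jaw_grip (a point): Where to pinch the jaw, 92 mm above the bench, axes as the clamp's: middle between the -x face of the horn (dark post 24 mm in x, 26 mm in y, 56 to 110 mm above the bench) and the fully pressed button. The black button, 22 mm across, sticks out 12 mm from the horn's +x face (4 mm when in). Pinching both along the clamp's x (36 mm wide, 28 mm pressed) holds it in.
- jaw_face (a point): Middle of the jaw's clamping face (towards the fence), at bed height, 24 mm above the bench; axes as the clamp's. The jaw is a green bar 160 mm (x) by 40 mm (y), its top 56 mm above the bench.
- stand: Drying stand, fixed: plywood board 30 mm thick, 246 mm in y, from x = -125 to 105 mm; origin on the bench, under it. Four headed steel studs stand on it at x = 75 mm, y = -93, -31, 31 and 93 mm: shank 7 mm across, head 16 mm across and 4 mm thick, head's underside 8 mm and top 12 mm above the board.
- back1: Brush back (all alike; three or four are there), 0.15 kg. Pale wood base 110 mm (x) by 50 mm (y), 16 mm thick; on it a grip ridge 80 mm (x) by 24 mm (y), 26 mm high, its top 42 mm above the underside. Origin: centre of the base's underside. A steel hanger plate with a keyhole, 44 mm wide, 4 mm thick, level with the underside, sticks out from the +x end to x = 101 mm.
- back2: Brush back (all alike; three or four are there), 0.15 kg. Pale wood base 110 mm (x) by 50 mm (y), 16 mm thick; on it a grip ridge 80 mm (x) by 24 mm (y), 26 mm high, its top 42 mm above the underside. Origin: centre of the base's underside. A steel hanger plate with a keyhole, 44 mm wide, 4 mm thick, level with the underside, sticks out from the +x end to x = 101 mm.
- back3: Brush back (all alike; three or four are there), 0.15 kg. Pale wood base 110 mm (x) by 50 mm (y), 16 mm thick; on it a grip ridge 80 mm (x) by 24 mm (y), 26 mm high, its top 42 mm above the underside. Origin: centre of the base's underside. A steel hanger plate with a keyhole, 44 mm wide, 4 mm thick, level with the underside, sticks out from the +x end to x = 101 mm.
- back4: Brush back (all alike; three or four are there), 0.15 kg. Pale wood base 110 mm (x) by 50 mm (y), 16 mm thick; on it a grip ridge 80 mm (x) by 24 mm (y), 26 mm high, its top 42 mm above the underside. Origin: centre of the base's underside. A steel hanger plate with a keyhole, 44 mm wide, 4 mm thick, level with the underside, sticks out from the +x end to x = 101 mm.
- spool: Copper wire spool, 64 mm across, 55 mm high, a bystander. Origin: under its middle.
- tin: Open steel tin, 74 mm across, 110 mm high, a bystander. Origin: under its middle.
- gluejar: White glue jar with black cap, 68 mm across, 90 mm high, a bystander. Origin: under its middle.
- driver: Screwdriver with red handle, 200 mm long, a bystander. Origin: under its middle.
- pliers: Pliers with red handles, about 170 mm long, a bystander. Origin: under its middle.
- cutters: Cutters with red handles, about 170 mm long, a bystander. Origin: under its middle.
- awl: Awl with wooden handle, 160 mm long, 26 mm thick, lying along the front of the drying stand, a bystander. Origin: under its middle.
- back1_eye (a point): Centre of the wide part (24 mm square) of that back's keyhole, at its underside, 69 mm along +x from its origin; axes as the back's. The slot, 10 mm wide, runs on from 12 to 26 mm farther along +x. Hung, the stud is in the slot 17 to 22 mm from here: move the back that far along its own +x, then lift.
- back2_eye (a point): Centre of the wide part (24 mm square) of that back's keyhole, at its underside, 69 mm along +x from its origin; axes as the back's. The slot, 10 mm wide, runs on from 12 to 26 mm farther along +x. Hung, the stud is in the slot 17 to 22 mm from here: move the back that far along its own +x, then lift.
- back3_eye (a point): Centre of the wide part (24 mm square) of that back's keyhole, at its underside, 69 mm along +x from its origin; axes as the back's. The slot, 10 mm wide, runs on from 12 to 26 mm farther along +x. Hung, the stud is in the slot 17 to 22 mm from here: move the back that far along its own +x, then lift.
- back4_eye (a point): Centre of the wide part (24 mm square) of that back's keyhole, at its underside, 69 mm along +x from its origin; axes as the back's. The slot, 10 mm wide, runs on from 12 to 26 mm farther along +x. Hung, the stud is in the slot 17 to 22 mm from here: move the back that far along its own +x, then lift.
Not all that is in view belongs to the job. Leave any green or purple look-alike of the back2 alone.

How it is judged (in metres and radians):
On the way, in this order (a step that is already met when the one before it is completed fails the run):
1. the jaw is slid fully open and locked there, its button sprung out (value of joint jaw above 0.249 m and value of joint release below 0.002 m), for 0.2 s.
2. every brush back has been taken off the stand and lies flat and lengthwise across the clamp's bed (x of back1 in the frame of clamp between -0.045 and 0.045 m and y of back1 in the frame of clamp between -0.13 and 0.11 m and z of back1 in the frame of clamp between 0.02 and 0.028 m and angle between each of back1, back2, back3, back4's own z axis and vertical below 0.06 rad and angle between the x axis of each of back1, back2, back3, back4 and the x axis of clamp, either way round below 0.12 rad and x of back2 in the frame of clamp between -0.045 and 0.045 m and y of back2 in the frame of clamp between -0.13 and 0.11 m and z of back2 in the frame of clamp between 0.02 and 0.028 m and x of back3 in the frame of clamp between -0.045 and 0.045 m and y of back3 in the frame of clamp between -0.13 and 0.11 m and z of back3 in the frame of clamp between 0.02 and 0.028 m and x of back4 in the frame of clamp between -0.045 and 0.045 m and y of back4 in the frame of clamp between -0.13 and 0.11 m and z of back4 in the frame of clamp between 0.02 and 0.028 m), for 0.2 s.
At the end, for the whole second after the job is handed in: All backs lie flat, right way up, on the bed, lengthwise across it (0.12 rad, either way round, within 45 mm of its centre line), with no gap over 8 mm at fence, jaw or between backs; jaw locked at that row's notch, button out (under 2 mm); all at rest (all of step 2 and linear speed of each of back1, back2, back3, back4 below 0.02 m/s and value of joint jaw between 0.149 and 0.209 m and value of joint release below 0.002 m and y of any of back1, back2, back3, back4 in the frame of clamp below -0.117 m and y of any of back1, back2, back3, back4 in the frame of jaw_face above -0.033 m and (y of back1 in the frame of back2 between -0.058 and 0.058 m or y of back1 in the frame of back3 between -0.058 and 0.058 m or y of back1 in the frame of back4 between -0.058 and 0.058 m) and (y of back2 in the frame of back1 between -0.058 and 0.058 m or y of back2 in the frame of back3 between -0.058 and 0.058 m or y of back2 in the frame of back4 between -0.058 and 0.058 m) and (y of back3 in the frame of back1 between -0.058 and 0.058 m or y of back3 in the frame of back2 between -0.058 and 0.058 m or y of back3 in the frame of back4 between -0.058 and 0.058 m) and (y of back4 in the frame of back1 between -0.058 and 0.058 m or y of back4 in the frame of back2 between -0.058 and 0.058 m or y of back4 in the frame of back3 between -0.058 and 0.058 m)); the robot touches nothing.
It fails at once if one of the other things on the bench (spool, tin, jar, tools) is moved more than 50 mm (distance of any of spool, tin, gluejar, driver, pliers, cutters, awl from where it was at the start of the episode above 0.05 m).
Of back1, back2, back3, back4 only 3 to 4 are there at a start; the rules pass over those that are not, and their reading is None.
At some moment in a run one of back1, back2, back3, back4 may be knocked a few centimetres aside while the robot is not near it.
Once in a run the grip may slacken for a moment while it holds something.
It also fails if it takes over 208 s, if anything falls off the work surface, if the arm or the gripper's body presses on something with over 40 N, if the wrist force passes 120 N, or if a joint passes its speed limit or range.

## Working session

There is one attempt and no reset: what is moved stays moved. The work goes in short steps, Python scripts to look and compute and a tool call to move; the robot and the scene stay as the last step left them, time stands still between calls to the robot, and variables do not carry over. Pictures are saved under pics/ and viewed, at most 14 in all, crops included, and the job is handed in when it is done.

Besides the shell and the picture viewer there is one more tool, called after "Emit:" as name(argument=value, ...) on one line, values as JSON. move_arm: Moves the arm, as the interface text tells. Its arguments: {"type":"object","properties":{"jaw":{"type":"array","items":{"type":"number"}},"dp":{"type":"array","items":{"type":"array","items":{"type":"number"}}},"turn":{"type":"array","items":{"type":"array","items":{"type":"number"}}},"force":{"type":"number"}},"required":["jaw","dp","turn"]}

```bash
mkdir -p pics; ls
cat > h.py <<'E'
import numpy as np, cv2
from rig import observe, cams, ticket
def cal(n):
    c=cams.calibration(n); f=210/np.tan(np.radians(c['vertical_fov'])/2)
    return f,c['cx'],c['cy'],np.array(c['view']),c
def px2w(n,u,v,d=None,z=None):
    f,cx,cy,V,_=cal(n); R,t=V[:3,:3],V[:3,3]
    r=np.array([(u-cx)/f,-(v-cy)/f,-1.0]); o=-R.T@t; w=R.T@r
    s=d if d is not None else (z-o[2])/w[2]
    return o+s*w
def w2px(n,p):
    f,cx,cy,V,_=cal(n); q=V[:3,:3]@np.array(p)+V[:3,3]
    return np.array([cx+f*q[0]/-q[2],cy-f*q[1]/-q[2]])
def cloud(n,depth):
    f,cx,cy,V,_=cal(n); v,u=np.mgrid[:420,:560]
    r=np.stack([(u-cx)/f,-(v-cy)/f,-np.ones_like(u,float)],-1)*depth[...,None]
    return (r-V[:3,3])@V[:3,:3]
def snap(n,name=None):
    im,d=cams.get_image(n)
    if name: cv2.imwrite('pics/'+name,im[...,::-1])
    return im,d
E
python3 - <<'E'
from h import *
for n in('top','side'):
    im,d=snap(n,n+'0.png'); c=cal(n); print(n,c[4]); print('cam pos',-c[3][:3,:3].T@c[3][:3,3])
s=observe(); print(s['position'],s['tool_rot'],s['ft_force'],s['grip_width'])
E
```

```text
pics
top {'vertical_fov': 45.63017502235139, 'cx': 290.2958059813774, 'cy': 214.2344627751946, 'view': array([[ 0.01038469, -0.99986857,  0.01244969,  0.03602693],
       [ 0.9933502 ,  0.01174306,  0.11453155, -0.55147984],
       [-0.1146627 ,  0.01117753,  0.9933416 , -1.53911705],
       [ 0.        ,  0.        ,  0.        ,  1.        ]])}
cam pos [0.37095917 0.05970178 1.59158231]
side {'vertical_fov': 49.29884443692992, 'cx': 275.4777941598681, 'cy': 217.38507395942054, 'view': array([[ 0.7927854 , -0.60943404,  0.00902574, -0.40309023],
       [ 0.43527577,  0.57647232,  0.69153067, -0.34228655],
       [-0.42664542, -0.54430673,  0.72229071, -0.94959506],
       [ 0.        ,  0.        ,  0.        ,  1.        ]])}
cam pos [ 0.0634127  -0.56520917  0.92622352]
[0.20478727 0.51017301 0.23077802] [[-9.27984285e-01  3.72618618e-01 -7.29949368e-04]
 [ 3.72619232e-01  9.27983694e-01 -1.08261919e-03]
 [ 2.73977046e-04 -1.27664676e-03 -9.99999148e-01]] [0.49237712 0.59541555 0.45414749] 0.08537330423864545
```

View pics/top0.png

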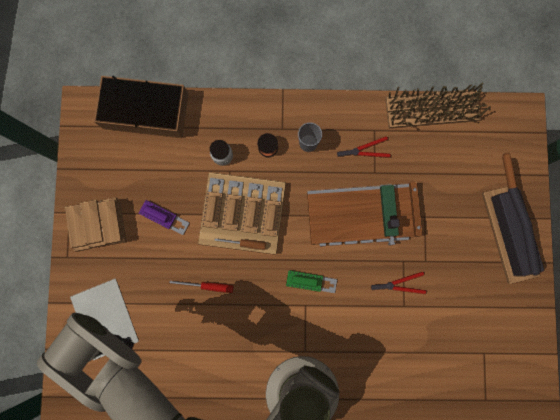

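View pics/side0.png

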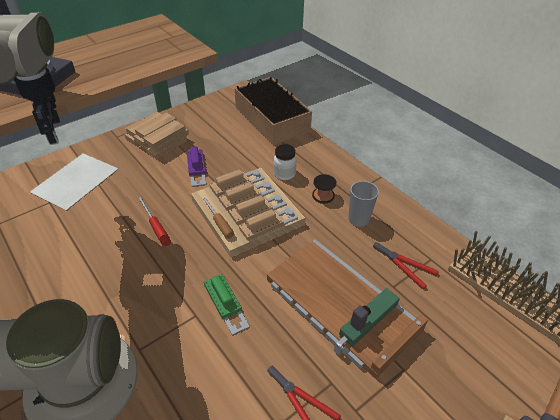

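Top view: clamp at ~(360,213), its jaw near (392,215) with the dark horn at (393,221), and the fence at (416,208). The stand with four hung backs is at ~(242,212), plus purple and green look-alikes at (163,217) and (312,280). Next I measure.

```bash
cat >> h.py <<'E'
def marks(n,q):
    return [(round(r['p'],2),np.array(r['location'])*[560,420]) for r in cams.mark_of(n,q)]
def tri(a,b):
    # a,b: pixels top, side -> world, gap
    L=[]
    for n,p in(('top',a),('side',b)):
        f,cx,cy,V,_=cal(n); R,t=V[:3,:3],V[:3,3]; w=R.T@np.array([(p[0]-cx)/f,-(p[1]-cy)/f,-1.]); L.append((-R.T@t,w/np.linalg.norm(w)))
    (o1,d1),(o2,d2)=L
    s=np.linalg.lstsq(np.stack([d1,-d2],1),o2-o1,rcond=None)[0]
    return (o1+s[0]*d1+o2+s[1]*d2)/2, np.linalg.norm(o1+s[0]*d1-o2-s[1]*d2)
E
python3 - <<'E'
from h import *
np.set_printoptions(precision=4,suppress=True)
for n in('top','side'):
    im,d=snap(n); P=cloud(n,d); ok=d>0; Z=P[...,2]
    def rect(zlo,zhi,box,name):
        m=ok&(Z>zlo)&(Z<zhi)&(P[...,0]>box[0])&(P[...,0]<box[1])&(P[...,1]>box[2])&(P[...,1]<box[3])
        k,lab,st,_=cv2.connectedComponentsWithStats(m.astype(np.uint8),connectivity=4)
        for i in range(1,k):
            if st[i,4]>20:
                q=P[lab==i]; r=cv2.minAreaRect((q[:,:2]*1000).astype(np.float32)); print(n,name,st[i,4],np.round(r[0],1),np.round(r[1],1),round(r[2],1),'z',round(float(np.median(q[:,2])),4))
    rect(.017,.031,(.2,.7,-.5,.05),'bed')
    rect(.050,.062,(.2,.7,-.5,.05),'jaw')
    rect(.085,.125,(.2,.6,-.5,-.1),'horn')
    rect(.024,.036,(.2,.7,.05,.4),'board')
    rect(.062,.08,(.3,.6,.05,.4),'ridge')
    for q in('clamp','stand','jaw_grip','jaw_face','back1','back1_eye'):
        for p,l in marks(n,q):
            if p>.3: print(n,q,p,l)
E
```

```text
top bed 813 [ 564.6 -312.1] [178.4  64. ] 3.4 z 0.0235
top bed 3804 [ 550.3 -140. ] [179.4 246.7] 5.2 z 0.0235
top jaw 503 [ 564.6 -266.7] [159.9  41.5] 5.4 z 0.0554
top jaw 32 [ 623.4 -345.3] [16.5 25.5] 89.5 z 0.0524
top horn 106 [ 524.6 -269.8] [28.9 34.2] 88.8 z 0.1063
top board 2595 [554.7 194.7] [246.5 230.3] 83.2 z 0.03
top board 21 [321.6 281. ] [17.7 15.5] 78.9 z 0.0256
top board 47 [319.1 249.6] [18.5 40.6] 1.1 z 0.0263
top ridge 201 [561.3 286.8] [25.  78.1] 83.7 z 0.071
top ridge 200 [553.8 226. ] [23.9 79.6] 83.3 z 0.0705
top ridge 195 [546.4 163.9] [23.7 78.9] 83.2 z 0.0711
top ridge 198 [537.8 103.2] [23.8 79.7] 83.8 z 0.0705
top clamp 0.92 [361.816 214.41 ]
top jaw_grip 0.96 [394.912 220.92 ]
top jaw_grip 0.39 [253.512 193.284]
top jaw_face 0.94 [392.616 208.908]
top back1 0.89 [269.08  215.502]
top back1 0.85 [307.496 279.804]
top back1 0.82 [206.696 209.118]
top back1 0.64 [234.08  211.386]
top back1 0.62 [251.496 214.998]
top back1 0.58 [155.512 212.394]
top back1_eye 0.96 [275.408 196.182]
side bed 5653 [ 552. -135.] [181.7 240.6] 4.7 z 0.0247
side bed 39 [328.4  
[... 438 characters left out ...]
9.3] [36.7 25.9] 7.3 z 0.1065
side board 2389 [556.7 196. ] [252.5 232.3] 83.3 z 0.031
side board 95 [321.8 262.8] [79.7 17.4] 80.4 z 0.026
side ridge 207 [562.3 288. ] [28.1 76.7] 81.7 z 0.0712
side ridge 227 [555.7 227.7] [28.9 79.5] 86.1 z 0.0714
side ridge 246 [548.6 164.5] [25.1 79.7] 84.8 z 0.0714
side ridge 259 [539.1 104.1] [26.9 79.6] 85.4 z 0.0717
side clamp 0.69 [344.4   307.692]
side clamp 0.41 [283.584 175.182]
side jaw_face 0.56 [373.576 326.214]
side back1 0.84 [262.304 227.892]
side back1 0.8 [229.712 182.7  ]
side back1 0.8 [194.6  164.01]
side back1 0.76 [240.52 197.61]
side back1 0.69 [249.928 212.184]
side back1 0.56 [222.208 297.78 ]
side back1_eye 0.57 [286.608 217.182]
```

```bash
cat >> h.py <<'E'
def plan(x,y,z,yaw):
    s=observe(); R=np.array(s['tool_rot']); p=np.array(s['position']); th=np.degrees(np.arctan2(R[1,1],R[0,1]))
    d=(yaw-th+180)%360-180; t=np.radians(yaw); e=np.array([x,y,z])-p
    print('turn z rad %.3f (rows %.1f) then dp cm x %.2f y %.2f z %.2f'%(-np.radians(d),abs(np.radians(d))/.125,100*(-np.sin(t)*e[0]+np.cos(t)*e[1]),100*(np.cos(t)*e[0]+np.sin(t)*e[1]),-100*e[2]), 't',s['time_s'],'tilt',R[:2,2].round(4))
E
python3 -c "
from h import *
plan(.522,-.270,.231,5)"
```

```text
turn z rad 1.102 (rows 8.8) then dp cm x -80.51 y 24.79 z 0.03 t 0.8 tilt [0. 0.]
```

Emit:
move_arm(jaw=[8.5,8.5,8.5,8.5,8.5,8.5,8.5,8.5,8.5], dp=[[0,0,0],[0,0,0],[0,0,0],[0,0,0],[0,0,0],[0,0,0],[0,0,0],[0,0,0],[0,0,0]], turn=[[0,0,0.122],[0,0,0.122],[0,0,0.122],[0,0,0.122],[0,0,0.122],[0,0,0.122],[0,0,0.122],[0,0,0.122],[0,0,0.122]], force=40)

```text
time_s: 1.55
position: [0.2049, 0.5104, 0.2313]
tool_rot: [[-0.085, 0.996, 0.0], [0.996, 0.085, 0.0], [0.0, 0.0, -1.0]]
ft_force: [1.3, -0.2, 0.3]
grip_width: 0.085
gripper_force: 0.0
```

Emit:
move_arm(jaw=[8.5,8.5,8.5,8.5,8.5,8.5,8.5,8.5,8.5,8.5,8.5,8.5], dp=[[-3.6,1.1,0],[-3.6,1.1,0],[-3.6,1.1,0],[-3.6,1.1,0],[-3.6,1.1,0],[-3.6,1.1,0],[-3.6,1.1,0],[-3.6,1.1,0],[-3.6,1.1,0],[-3.6,1.1,0],[-3.6,1.1,0],[0,0,0]], turn=[[0,0,0],[0,0,0],[0,0,0],[0,0,0],[0,0,0],[0,0,0],[0,0,0],[0,0,0],[0,0,0],[0,0,0],[0,0,0],[0,0,0]])

```text
time_s: 2.55
position: [0.3638, 0.1222, 0.2315]
tool_rot: [[-0.084, 0.996, 0.001], [0.996, 0.084, -0.001], [-0.002, 0.001, -1.0]]
ft_force: [0.1, -0.7, 0.9]
grip_width: 0.0848
gripper_force: 0.0
```

Emit:
move_arm(jaw=[8.5,8.5,8.5,8.5,8.5,8.5,8.5,8.5,8.5,8.5,8.5,8.5], dp=[[-3.6,1.1,0],[-3.6,1.1,0],[-3.6,1.1,0],[-3.6,1.1,0],[-3.6,1.1,0],[-3.6,1.1,0],[-3.6,1.1,0],[-3.6,1.1,0],[-3.6,1.1,0],[-3.6,1.1,0],[-3.6,1.1,0],[0,0,0]], turn=[[0,0,0],[0,0,0],[0,0,0],[0,0,0],[0,0,0],[0,0,0],[0,0,0],[0,0,0],[0,0,0],[0,0,0],[0,0,0],[0,0,0]])

```text
time_s: 3.55
position: [0.5193, -0.2616, 0.23]
tool_rot: [[-0.087, 0.996, -0.0], [0.996, 0.087, -0.001], [-0.001, -0.0, -1.0]]
ft_force: [0.3, 0.4, -0.7]
grip_width: 0.0851
gripper_force: 0.0
```

```bash
python3 -c "
from h import *
plan(.522,-.270,.074,5)
print(observe()['position'])"
```

```text
turn z rad -0.000 (rows 0.0) then dp cm x -0.86 y 0.20 z 15.60 t 3.55 tilt [-0.     -0.0011]
[ 0.51925264 -0.26160133  0.23001252]
```

Emit:
move_arm(jaw=[8.5,8.5,8.5,8.5,8.5,8.5,8.5,8.5], dp=[[-0.85,0.2,2],[0,0,3],[0,0,3],[0,0,3],[0,0,2.5],[0,0,1.5],[0,0,0.6],[0,0,0]], turn=[[0,0,0],[0,0,0],[0,0,0],[0,0,0],[0,0,0],[0,0,0],[0,0,0],[0,0,0]])

```text
time_s: 4.22
position: [0.5203, -0.264, 0.0743]
tool_rot: [[-0.091, 0.996, -0.002], [0.996, 0.091, 0.002], [0.002, -0.002, -1.0]]
ft_force: [-0.0, -0.3, 0.1]
grip_width: 0.0849
gripper_force: 0.0
```

Emit:
move_arm(jaw=[6,5,4,3,2.5,2.5,2.5,2.5,2.5,2.5], dp=[[0,0,0],[0,0,0],[0,0,0],[0,0,0],[0,0,0],[0,0,0],[0,0,0],[0,0,0],[0,0,0],[0,0,0]], turn=[[0,0,0],[0,0,0],[0,0,0],[0,0,0],[0,0,0],[0,0,0],[0,0,0],[0,0,0],[0,0,0],[0,0,0]], force=40)

```text
time_s: 5.05
position: [0.5227, -0.2652, 0.0772]
tool_rot: [[-0.091, 0.996, 0.006], [0.996, 0.091, -0.003], [-0.003, 0.006, -1.0]]
ft_force: [6.0, 1.5, 5.8]
grip_width: 0.0267
gripper_force: 39.9
```

Emit:
move_arm(jaw=[2.5,2.5,2.5,2.5,2.5,2.5,2.5,2.5,2.5,2.5,2.5,2.5], dp=[[0.5,0,0],[1.5,0,0],[2,0,0],[2,0,0],[2,0,0],[2,0,0],[2,0,0],[2,0,0],[2,0,0],[2,0,0],[1,0,0],[0,0,0]], turn=[[0,0,0],[0,0,0],[0,0,0],[0,0,0],[0,0,0],[0,0,0],[0,0,0],[0,0,0],[0,0,0],[0,0,0],[0,0,0],[0,0,0]])

```text
time_s: 6.05
position: [0.5065, -0.0742, 0.0773]
tool_rot: [[-0.092, 0.996, 0.009], [0.996, 0.092, -0.002], [-0.002, 0.009, -1.0]]
ft_force: [10.7, 2.8, 3.2]
grip_width: 0.0271
gripper_force: 40.3
```

```bash
python3 -c "
from h import *
s=observe();p=s['position'];print(p,s['ft_force'],s['gripper_force'],s['grip_width']);print((p-np.array([.5227,-.2652,.0772]))@[-.087,.996,0])
plan(.5223-.0174,-.2652+.1992,.074,5)"
```

```text
[ 0.50649941 -0.07415812  0.07727996] [10.71652689  2.81840928  3.23190385] 40.281681418418884 0.02712298430256068
0.19168716471974123
turn z rad 0.005 (rows 0.0) then dp cm x 0.83 y -0.09 z 0.33 t 6.05 tilt [ 0.0091 -0.0016]
```

Emit:
move_arm(jaw=[2.5,2.5,2.5,2.5], dp=[[0.6,-0.05,0],[0.35,0,0],[0,0,0],[0,0,0]], turn=[[0,0,0],[0,0,0],[0,0,0],[0,0,0]])

```text
time_s: 6.38
position: [0.5058, -0.0664, 0.0773]
tool_rot: [[-0.091, 0.996, 0.01], [0.996, 0.091, -0.002], [-0.003, 0.01, -1.0]]
ft_force: [12.8, 2.0, 3.0]
grip_width: 0.027
gripper_force: 39.9
```

Emit:
move_arm(jaw=[4,6,8,8.5,8.5,8.5,8.5], dp=[[0,0,0],[0,0,0],[0,0,0],[0,0,0],[0,0,0],[0,0,0],[0,0,0]], turn=[[0,0,0],[0,0,0],[0,0,0],[0,0,0],[0,0,0],[0,0,0],[0,0,0]])

```text
time_s: 6.97
position: [0.5019, -0.066, 0.0754]
tool_rot: [[-0.091, 0.996, -0.0], [0.996, 0.091, 0.0], [0.0, -0.0, -1.0]]
ft_force: [0.2, 0.5, 0.8]
grip_width: 0.0853
gripper_force: 0.0
```

Emit:
move_arm(jaw=[8.5,8.5,8.5,8.5,8.5,8.5,8.5], dp=[[0,0,-2],[0,0,-3],[0,0,-3],[0,0,-3],[0,0,-3],[0,0,-2],[0,0,0]], turn=[[0,0,0],[0,0,0],[0,0,0],[0,0,0],[0,0,0],[0,0,0],[0,0,0]])

```text
time_s: 7.55
position: [0.5033, -0.0664, 0.2396]
tool_rot: [[-0.091, 0.996, 0.007], [0.996, 0.091, -0.003], [-0.004, 0.007, -1.0]]
ft_force: [-0.2, -0.6, -0.1]
grip_width: 0.0852
gripper_force: 0.0
```

```bash
cat >> h.py <<'E'
def rect(P,ok,zlo,zhi,box,mn=20):
    Z=P[...,2]; m=ok&(Z>zlo)&(Z<zhi)&(P[...,0]>box[0])&(P[...,0]<box[1])&(P[...,1]>box[2])&(P[...,1]<box[3])
    k,lab,st,_=cv2.connectedComponentsWithStats(m.astype(np.uint8),connectivity=4); out=[]
    for i in range(1,k):
        if st[i,4]>mn:
            q=P[lab==i]; r=cv2.minAreaRect((q[:,:2]*1000).astype(np.float32)); (w,h),a=r[1],r[2]
            if w<h: a+=90
            out.append((st[i,4],np.round(r[0],1),np.round(sorted(r[1]),1),round((a+90)%180-90,1),round(float(np.median(q[:,2])),4)))
    return out
E
python3 - <<'E'
from h import *
for n in('top','side'):
    im,d=snap(n,n+'1.png'); P=cloud(n,d); ok=d>0
    for nm,a in(('jaw',(.050,.062,(.4,.7,-.2,.06))),('horn',(.085,.13,(.4,.6,-.2,.06))),('ridge',(.062,.08,(.4,.65,.07,.4)))):
        for r in rect(P,ok,*a): print(n,nm,r)
    if n=='side': cv2.imwrite('pics/c1.png',cv2.resize(im[220:390,230:450],None,fx=3,fy=3,interpolation=2)[...,::-1])
E
```

```text
top jaw (np.int32(72), array([491.1, -64.6]), array([22.4, 45.2]), 6.4, 0.0542)
top ridge (np.int32(202), array([561.6, 287.1]), array([24.5, 78.5]), -6.0, 0.0703)
top ridge (np.int32(203), array([553.7, 225.9]), array([24.2, 78.4]), -6.1, 0.071)
top ridge (np.int32(199), array([546.7, 164. ]), array([23.9, 80.7]), -7.1, 0.0704)
top ridge (np.int32(199), array([537.9, 103.3]), array([24. , 80.1]), -6.4, 0.0704)
side jaw (np.int32(766), array([549.9, -67.3]), array([ 42.7, 162.1]), 4.5, 0.0565)
side horn (np.int32(204), array([511., -70.]), array([27.6, 40.1]), 7.5, 0.1049)
side ridge (np.int32(214), array([562.3, 287.6]), array([26.3, 78.6]), -7.4, 0.0714)
side ridge (np.int32(227), array([555.6, 226.2]), array([27.2, 78.6]), -5.8, 0.0711)
side ridge (np.int32(242), array([548.7, 165.1]), array([27. , 79.3]), -6.6, 0.0715)
side ridge (np.int32(216), array([532.4, 103.8]), array([25.4, 67.5]), -6.9, 0.0717)
```

View pics/c1.png

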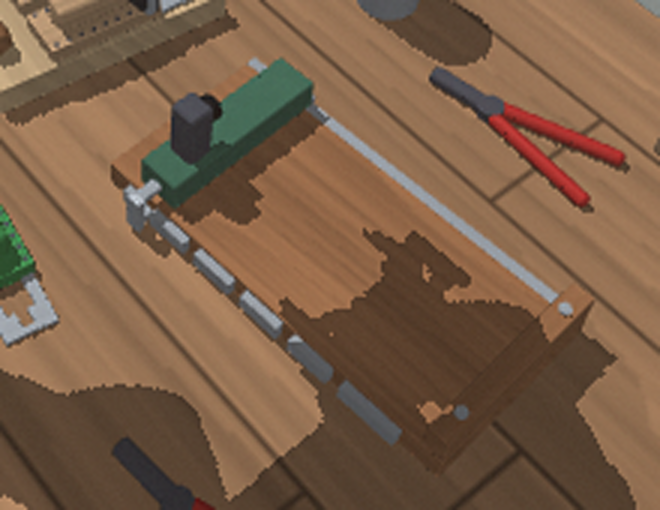

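Jaw is fully open (crop: jaw at the far end of the bed, horn and button free), travel measured at about 200 mm. Now the first back.

```bash
python3 -c "
from h import *
plan(.5384,.1036,.049,83.4);plan(.5384,.1036,.24,83.4)"
```

```text
turn z rad -1.365 (rows 10.9) then dp cm x -1.68 y 17.27 z 18.64 t 7.65 tilt [ 0.0007 -0.0003]
turn z rad -1.365 (rows 10.9) then dp cm x -1.68 y 17.27 z -0.46 t 7.65 tilt [ 0.0007 -0.0003]
```

Emit:
move_arm(jaw=[5,5,5,5,5,5,5,5,5,5,5,5], dp=[[0,0,0],[0,0,0],[0,0,0],[0,0,0],[0,0,0],[0,0,0],[0,0,0],[0,0,0],[0,0,0],[0,0,0],[0,0,0],[0,0,0]], turn=[[0,0,-0.124],[0,0,-0.124],[0,0,-0.124],[0,0,-0.124],[0,0,-0.124],[0,0,-0.124],[0,0,-0.124],[0,0,-0.124],[0,0,-0.124],[0,0,-0.124],[0,0,-0.124],[0,0,0]])

```text
time_s: 8.65
position: [0.5015, -0.0658, 0.2338]
tool_rot: [[-0.994, 0.111, -0.003], [0.111, 0.994, 0.001], [0.003, 0.001, -1.0]]
ft_force: [-0.1, -0.7, 0.2]
grip_width: 0.0502
gripper_force: 0.0
```

```bash
python3 -c "
from h import *
plan(.5384,.1036,.049,83.4)"
```

```text
turn z rad 0.004 (rows 0.0) then dp cm x -1.72 y 17.26 z 18.48 t 8.65 tilt [-0.0028  0.0011]
```

Emit:
move_arm(jaw=[5,5,5,5,5,5,5,5,5,5,5,5], dp=[[-0.3,3,0],[-0.3,3,0],[-0.3,3,0],[-0.3,3,0],[-0.3,3,0],[-0.2,2.26,0],[0,0,3],[0,0,3],[0,0,3],[0,0,3],[0,0,2],[0,0,0]], turn=[[0,0,0],[0,0,0],[0,0,0],[0,0,0],[0,0,0],[0,0,0],[0,0,0],[0,0,0],[0,0,0],[0,0,0],[0,0,0],[0,0,0]])

```text
time_s: 9.65
position: [0.5362, 0.1035, 0.0906]
tool_rot: [[-0.993, 0.119, -0.01], [0.119, 0.993, 0.0], [0.01, -0.001, -1.0]]
ft_force: [-0.7, 0.3, -0.2]
grip_width: 0.0498
gripper_force: 0.0
```

```bash
python3 -c "
from h import *
plan(.5384,.1036,.049,83.4)"
```

```text
turn z rad -0.004 (rows 0.0) then dp cm x -0.22 y 0.04 z 4.16 t 9.65 tilt [-0.0096  0.0002]
```

Emit:
move_arm(jaw=[5,5,5,5,4,3,2,2,2,2,2], dp=[[-0.1,0,2],[0,0,1.4],[0,0,0.7],[0,0,0],[0,0,0],[0,0,0],[0,0,0],[0,0,0],[0,0,0],[0,0,0],[0,0,0]], turn=[[0,0,0],[0,0,0],[0,0,0],[0,0,0],[0,0,0],[0,0,0],[0,0,0],[0,0,0],[0,0,0],[0,0,0],[0,0,0]], force=50)

```text
time_s: 10.57
position: [0.5405, 0.1034, 0.0556]
tool_rot: [[-0.993, 0.116, 0.002], [0.116, 0.993, -0.0], [-0.002, 0.0, -1.0]]
ft_force: [-1.2, 0.4, 6.4]
grip_width: 0.0227
gripper_force: 49.9
```

Emit:
move_arm(jaw=[2,2,2,2,2,2], dp=[[-0.5,0,0],[-0.6,0,0],[-0.6,0,0],[-0.4,0,0],[0,0,0],[0,0,0]], turn=[[0,0,0],[0,0,0],[0,0,0],[0,0,0],[0,0,0],[0,0,0]])

```text
time_s: 11.07
position: [0.5607, 0.1011, 0.0556]
tool_rot: [[-0.993, 0.116, 0.001], [0.116, 0.993, 0.0], [-0.001, 0.0, -1.0]]
ft_force: [-3.9, 0.5, 7.9]
grip_width: 0.0223
gripper_force: 50.3
```

Emit:
move_arm(jaw=[2,2,2,2], dp=[[0,0,-0.3],[0,0,-0.3],[0,0,-0.4],[0,0,0]], turn=[[0,0,0],[0,0,0],[0,0,0],[0,0,0]])

```text
time_s: 11.4
position: [0.5611, 0.1009, 0.0652]
tool_rot: [[-0.993, 0.116, 0.001], [0.116, 0.993, -0.0], [-0.001, 0.0, -1.0]]
ft_force: [-0.2, -0.1, -1.4]
grip_width: 0.023
gripper_force: 49.0
```

Emit:
move_arm(jaw=[2,2,2,2,2,2,2,2,2,2,2,2], dp=[[0,0,-1],[0,0,-2.5],[0,0,-3],[0,0,-3],[0,0,-3],[0,0,-2.5],[0,0,-1],[0,0,0],[0,-2,0],[0,-3,0],[0,-3,0],[0,-3,0]], turn=[[0,0,0],[0,0,0],[0,0,0],[0,0,0],[0,0,0],[0,0,-0.1],[0,0,-0.1],[0,0,0],[0,0,0],[0,0,0],[0,0,0],[0,0,0]])

```text
time_s: 12.4
position: [0.5694, -0.0096, 0.2233]
tool_rot: [[-0.997, -0.081, -0.002], [-0.081, 0.997, 0.0], [0.002, 0.001, -1.0]]
ft_force: [0.2, 0.1, -1.1]
grip_width: 0.0231
gripper_force: 49.3
```

Emit:
move_arm(jaw=[2,2,2,2,2,2,2,2,2,2,2], dp=[[0,-3,0],[0,-3,0],[0,-3,0],[0,-3,0],[0,-3,0],[0,-3,0],[0,-3,0],[0,-3,0],[0,-3,0],[0,-2,0],[0,0,0]], turn=[[0,0,0],[0,0,0],[0,0,0],[0,0,0],[0,0,0],[0,0,0],[0,0,0],[0,0,0],[0,0,0],[0,0,0],[0,0,0]])

```text
time_s: 13.32
position: [0.5935, -0.3015, 0.2221]
tool_rot: [[-0.997, -0.077, -0.002], [-0.077, 0.997, 0.001], [0.002, 0.001, -1.0]]
ft_force: [-0.8, 1.2, -1.1]
grip_width: 0.0228
gripper_force: 49.4
```

```bash
python3 -c "
from h import *
plan(.547,-.3083,.052,95);s=observe();print(s['grip_width'],s['ft_force'])"
```

```text
turn z rad -0.010 (rows 0.1) then dp cm x 4.69 y -0.28 z 17.01 t 13.3167 tilt [-0.0024  0.0007]
0.022811304657888335 [-0.78522656  1.15712626 -1.14711564]
```

Emit:
move_arm(jaw=[2,2,2,2,2,2,2,2,2,2,2], dp=[[2.3,-0.28,0],[2.4,0,0],[0,0,2],[0,0,3],[0,0,3],[0,0,3],[0,0,2.5],[0,0,2],[0,0,1],[0,0,0.5],[0,0,0]], turn=[[0,0,0],[0,0,-0.01],[0,0,0],[0,0,0],[0,0,0],[0,0,0],[0,0,0],[0,0,0],[0,0,0],[0,0,0],[0,0,0]])

```text
time_s: 14.23
position: [0.5475, -0.3039, 0.0536]
tool_rot: [[-0.996, -0.093, -0.001], [-0.093, 0.996, 0.001], [0.001, 0.001, -1.0]]
ft_force: [0.1, -0.1, 0.2]
grip_width: 0.0229
gripper_force: 49.4
```

Emit:
move_arm(jaw=[2,2,2], dp=[[0,0,0.15],[0,0,0.1],[0,0,0]], turn=[[0,0,0],[0,0,0],[0,0,0]])

```text
time_s: 14.48
position: [0.548, -0.3046, 0.0527]
tool_rot: [[-0.996, -0.094, 0.001], [-0.094, 0.996, -0.001], [-0.001, -0.001, -1.0]]
ft_force: [0.0, -0.4, -0.6]
grip_width: 0.0228
gripper_force: 49.4
```

Emit:
move_arm(jaw=[2,2,2,2], dp=[[0,-0.2,0.1],[0,-0.1,0.15],[0,0,0.1],[0,0,0]], turn=[[0,0,0],[0,0,0],[0,0,0],[0,0,0]])

```text
time_s: 14.82
position: [0.5483, -0.3079, 0.0496]
tool_rot: [[-0.996, -0.094, 0.001], [-0.094, 0.996, -0.001], [-0.001, -0.001, -1.0]]
ft_force: [-1.9, 0.7, 6.9]
grip_width: 0.0226
gripper_force: 50.5
```

Emit:
move_arm(jaw=[3.3,3.3,3.3,3.3,3.3,3.3,3.3,3.3,3.3,3.3,3.3], dp=[[0,0,0],[0,0,0],[0,0,0],[0,0,0],[0,0,-1],[0,0,-2],[0,0,-3],[0,0,-4],[0,0,-4],[0,0,-3],[0,0,0]], turn=[[0,0,0],[0,0,0],[0,0,0],[0,0,0],[0,0,0],[0,0,0],[0,0,0],[0,0,0],[0,0,0],[0,0,0],[0,0,0]])

```text
time_s: 15.73
position: [0.5496, -0.3085, 0.2264]
tool_rot: [[-0.996, -0.094, 0.01], [-0.094, 0.996, -0.008], [-0.009, -0.009, -1.0]]
ft_force: [0.6, -0.1, 0.0]
grip_width: 0.0329
gripper_force: 0.0
```

Emit:
move_arm(jaw=[5,5,5,5,5,5,5,5,5,5,5,5], dp=[[0,2,0],[0,4,0],[0,4,0],[0,4,0],[0,4,0],[0,4,0],[0,4,0],[0,4,0],[0,4,0],[0,4,0],[0,4,0],[0,3,0]], turn=[[0,0,0.1],[0,0,0.1],[0,0,0],[0,0,0],[0,0,0],[0,0,0],[0,0,0],[0,0,0],[0,0,0],[0,0,0],[0,0,0],[0,0,0]])

```text
time_s: 16.73
position: [0.5871, 0.1435, 0.2186]
tool_rot: [[-0.995, 0.104, 0.0], [0.104, 0.995, 0.0], [0.0, 0.0, -1.0]]
ft_force: [0.8, 0.3, -0.3]
grip_width: 0.0498
gripper_force: 0.0
```

```bash
cat > look.py <<'E'
from h import *
np.set_printoptions(suppress=True)
for n in('top','side'):
    im,d=snap(n,'t_%s.png'%n); P=cloud(n,d); ok=d>0
    for nm,a in(('stand',(.062,.08,(.4,.68,.07,.4),60)),('bed',(.058,.076,(.42,.68,-.36,-.1),60))):
        for r in rect(P,ok,*a): print(n,nm,*r)
E
python3 look.py; python3 -c "
from h import *
plan(.5475,.1644,.049,83.4)"
```

```text
top stand 205 [561.8 287.1] [24.7 79.7] -6.8 0.0713
top stand 79 [570.1 161.1] [23.8 33.2] -6.5 0.0706
top bed 197 [ 544.7 -307.8] [25.9 79.2] 6.3 0.0645
side stand 214 [563.2 287. ] [27.9 79.2] -6.2 0.0711
side stand 227 [555.4 226. ] [27.8 80. ] -5.7 0.0714
side stand 246 [548.  164.9] [26.8 79.9] -6.1 0.0718
side bed 397 [ 547.4 -307.2] [25.  81.5] 5.0 0.066
turn z rad 0.015 (rows 0.1) then dp cm x 4.16 y 1.51 z 16.93 t 16.8333 tilt [-0.0001  0.0009]
```

Emit:
move_arm(jaw=[5,5,5,5,5,5,5,5,5,5], dp=[[2,0.8,0],[2.1,0.7,0],[0,0,2],[0,0,3],[0,0,3],[0,0,3],[0,0,3],[0,0,2],[0,0,0.6],[0,0,0]], turn=[[0,0,0.015],[0,0,0],[0,0,0],[0,0,0],[0,0,0],[0,0,0],[0,0,0],[0,0,0],[0,0,0],[0,0,0]])

```text
time_s: 17.67
position: [0.548, 0.1593, 0.0513]
tool_rot: [[-0.993, 0.121, -0.003], [0.121, 0.993, -0.0], [0.003, -0.001, -1.0]]
ft_force: [0.0, 0.4, 0.7]
grip_width: 0.0498
gripper_force: 0.0
```

Emit:
move_arm(jaw=[4,3,2,2,2,2,2], dp=[[0,0,0],[0,0,0],[0,0,0],[0,0,0],[0,0,0],[0,0,0],[0,0,0]], turn=[[0,0,0],[0,0,0],[0,0,0],[0,0,0],[0,0,0],[0,0,0],[0,0,0]], force=50)

```text
time_s: 18.25
position: [0.5495, 0.1603, 0.0544]
tool_rot: [[-0.993, 0.119, 0.004], [0.119, 0.993, 0.001], [-0.004, 0.001, -1.0]]
ft_force: [0.1, 2.0, 5.6]
grip_width: 0.0229
gripper_force: 49.1
```

Emit:
move_arm(jaw=[2,2,2,2,2,2], dp=[[-0.5,0,0],[-0.6,0,0],[-0.6,0,0],[-0.3,0,0],[0,0,0],[0,0,0]], turn=[[0,0,0],[0,0,0],[0,0,0],[0,0,0],[0,0,0],[0,0,0]])

```text
time_s: 18.75
position: [0.5686, 0.1578, 0.0544]
tool_rot: [[-0.993, 0.12, 0.002], [0.12, 0.993, 0.0], [-0.002, 0.001, -1.0]]
ft_force: [-3.7, -0.6, 8.2]
grip_width: 0.0227
gripper_force: 48.1
```

Emit:
move_arm(jaw=[2,2,2,2], dp=[[0,0,-0.3],[0,0,-0.3],[0,0,-0.4],[0,0,0]], turn=[[0,0,0],[0,0,0],[0,0,0],[0,0,0]])

```text
time_s: 19.08
position: [0.5688, 0.1575, 0.0634]
tool_rot: [[-0.993, 0.12, 0.002], [0.12, 0.993, 0.0], [-0.002, 0.0, -1.0]]
ft_force: [0.5, 0.9, -1.9]
grip_width: 0.023
gripper_force: 48.7
```

Emit:
move_arm(jaw=[2,2,2,2,2,2,2,2,2,2,2,2], dp=[[0,0,-1],[0,0,-2.5],[0,0,-3],[0,0,-3],[0,0,-3],[0,0,-2.5],[0,0,-1],[0,0,0],[0,-2,0],[0,-3,0],[0,-3,0],[0,-3,0]], turn=[[0,0,0],[0,0,0],[0,0,0],[0,0,0],[0,0,0],[0,0,-0.1],[0,0,-0.1],[0,0,0],[0,0,0],[0,0,0],[0,0,0],[0,0,0]])

```text
time_s: 20.08
position: [0.5765, 0.0468, 0.2213]
tool_rot: [[-0.997, -0.076, -0.002], [-0.076, 0.997, 0.0], [0.002, 0.0, -1.0]]
ft_force: [0.8, 0.9, -1.5]
grip_width: 0.0226
gripper_force: 48.9
```

Emit:
move_arm(jaw=[2,2,2,2,2,2,2,2,2,2,2], dp=[[0,-3,0],[0,-3,0],[0,-3,0],[0,-3,0],[0,-3,0],[0,-3,0],[0,-3,0],[0,-3,0],[0,-3,0],[0,-2,0],[0,0,0]], turn=[[0,0,0],[0,0,0],[0,0,0],[0,0,0],[0,0,0],[0,0,0],[0,0,0],[0,0,0],[0,0,0],[0,0,0],[0,0,0]])

```text
time_s: 21.0
position: [0.5993, -0.2451, 0.2204]
tool_rot: [[-0.997, -0.072, -0.002], [-0.072, 0.997, 0.0], [0.002, 0.001, -1.0]]
ft_force: [-0.7, -0.4, -2.2]
grip_width: 0.0227
gripper_force: 48.9
```

```bash
python3 -c "
from h import *
plan(.5418,-.2525,.052,95);s=observe();print(s['grip_width'],s['ft_force'])"
```

```text
turn z rad -0.015 (rows 0.1) then dp cm x 5.79 y -0.23 z 16.84 t 21.0 tilt [-0.0024  0.0003]
0.02274799139962941 [-0.69339989 -0.3706736  -2.15716178]
```

Emit:
move_arm(jaw=[2,2,2,2,2,2,2,2,2,2,2], dp=[[2.8,-0.4,0],[3,0,0],[0,0,2],[0,0,3],[0,0,3],[0,0,3],[0,0,2.5],[0,0,2],[0,0,1],[0,0,0.3],[0,0,0]], turn=[[0,0,0],[0,0,-0.015],[0,0,0],[0,0,0],[0,0,0],[0,0,0],[0,0,0],[0,0,0],[0,0,0],[0,0,0],[0,0,0]])

```text
time_s: 21.92
position: [0.5424, -0.2495, 0.054]
tool_rot: [[-0.996, -0.093, -0.001], [-0.093, 0.996, 0.001], [0.001, 0.001, -1.0]]
ft_force: [-0.8, -0.8, -2.0]
grip_width: 0.0229
gripper_force: 48.9
```

```bash
python3 -c "
from h import *
plan(.5418,-.2525,.048,95);s=observe();print(s['grip_width'],s['ft_force'],s['position'])"
```

```text
turn z rad 0.006 (rows 0.0) then dp cm x 0.09 y -0.30 z 0.60 t 21.9167 tilt [-0.0008  0.0006]
0.022904319613383406 [-0.77777559 -0.80602099 -2.00222841] [ 0.5424315  -0.24945454  0.05404448]
```

Emit:
move_arm(jaw=[2,2,2,2], dp=[[0,-0.2,0.3],[0,0,0.2],[0,0,0.15],[0,0,0]], turn=[[0,0,0],[0,0,0],[0,0,0],[0,0,0]])

```text
time_s: 22.25
position: [0.543, -0.2521, 0.0485]
tool_rot: [[-0.996, -0.094, 0.001], [-0.094, 0.996, -0.001], [-0.001, -0.001, -1.0]]
ft_force: [0.2, -0.7, -1.3]
grip_width: 0.0228
gripper_force: 49.1
```

Emit:
move_arm(jaw=[2,2,2], dp=[[0,0,0.2],[0,0,0.1],[0,0,0]], turn=[[0,0,0],[0,0,0],[0,0,0]])

```text
time_s: 22.5
position: [0.5431, -0.2522, 0.0483]
tool_rot: [[-0.996, -0.094, 0.002], [-0.094, 0.996, -0.002], [-0.002, -0.002, -1.0]]
ft_force: [-8.1, 3.1, 23.9]
grip_width: 0.023
gripper_force: 52.0
```

Emit:
move_arm(jaw=[3.3,3.3,3.3,3.3,3.3,3.3,3.3,3.3,3.3,3.3,3.3], dp=[[0,0,0],[0,0,0],[0,0,0],[0,0,0],[0,0,-1],[0,0,-2],[0,0,-3],[0,0,-4],[0,0,-4],[0,0,-3],[0,0,0]], turn=[[0,0,0],[0,0,0],[0,0,0],[0,0,0],[0,0,0],[0,0,0],[0,0,0],[0,0,0],[0,0,0],[0,0,0],[0,0,0]])

```text
time_s: 23.42
position: [0.5444, -0.2529, 0.2225]
tool_rot: [[-0.996, -0.094, 0.01], [-0.094, 0.996, -0.007], [-0.009, -0.008, -1.0]]
ft_force: [-0.3, -1.2, 0.8]
grip_width: 0.033
gripper_force: 0.0
```

Emit:
move_arm(jaw=[5,5,5,5,5,5,5,5,5,5,5,5], dp=[[0,3,0],[0,4,0],[0,4,0],[0,4,0],[0,4,0],[0,4,0],[0,4,0],[0,4,0],[0,4,0],[0,4,0],[0,4,0],[0,3,0]], turn=[[0,0,0.1],[0,0,0.1],[0,0,0],[0,0,0],[0,0,0],[0,0,0],[0,0,0],[0,0,0],[0,0,0],[0,0,0],[0,0,0],[0,0,0]])

```text
time_s: 24.42
position: [0.5808, 0.209, 0.2148]
tool_rot: [[-0.995, 0.104, -0.0], [0.104, 0.995, 0.0], [0.0, 0.0, -1.0]]
ft_force: [-0.4, -0.6, 0.2]
grip_width: 0.0501
gripper_force: 0.0
```

```bash
python3 look.py; python3 -c "
from h import *
plan(.555,.2263,.049,83.4)"
```

```text
top stand 133 [566.5 286.4] [24.4 58.1] -6.2 0.071
top stand 91 [568.  225.2] [24.9 40.2] -0.3 0.0701
top bed 197 [ 544.8 -307.8] [24.4 78.7] 5.4 0.0643
top bed 193 [ 540.6 -252.1] [24.2 78.6] 5.0 0.0645
side stand 215 [563.5 288.1] [29.5 78.8] -8.1 0.0712
side stand 230 [555.4 226.6] [26.8 78.4] -4.0 0.0713
side bed 363 [ 541.7 -251.5] [26.  79.2] 7.2 0.0662
side bed 396 [ 547.  -307.5] [24.7 79.8] 7.2 0.0659
turn z rad 0.014 (rows 0.1) then dp cm x 2.74 y 1.32 z 16.54 t 24.5167 tilt [-0.0004  0.0008]
```

Emit:
move_arm(jaw=[5,5,5,5,5,5,5,5,5,5], dp=[[1.4,0.9,0],[1.3,0.8,0],[0,0,2],[0,0,3],[0,0,3],[0,0,3],[0,0,3],[0,0,1.8],[0,0,0.5],[0,0,0]], turn=[[0,0,0.01],[0,0,0],[0,0,0],[0,0,0],[0,0,0],[0,0,0],[0,0,0],[0,0,0],[0,0,0],[0,0,0]])

```text
time_s: 25.35
position: [0.5556, 0.2253, 0.0511]
tool_rot: [[-0.993, 0.116, -0.002], [0.116, 0.993, -0.0], [0.002, -0.001, -1.0]]
ft_force: [-0.1, -0.4, -0.7]
grip_width: 0.0498
gripper_force: 0.0
```

Emit:
move_arm(jaw=[4,3,2,2,2,2,2], dp=[[0,0,0],[0,0,0],[0,0,0],[0,0,0],[0,0,0],[0,0,0],[0,0,0]], turn=[[0,0,0],[0,0,0],[0,0,0],[0,0,0],[0,0,0],[0,0,0],[0,0,0]], force=50)

```text
time_s: 25.93
position: [0.5572, 0.2259, 0.0537]
tool_rot: [[-0.993, 0.115, 0.003], [0.115, 0.993, 0.001], [-0.003, 0.001, -1.0]]
ft_force: [-2.1, -0.5, 6.6]
grip_width: 0.0229
gripper_force: 50.4
```

Emit:
move_arm(jaw=[2,2,2,2,2,2], dp=[[-0.5,0,0],[-0.6,0,0],[-0.6,0,0],[-0.3,0,0],[0,0,0],[0,0,0]], turn=[[0,0,0],[0,0,0],[0,0,0],[0,0,0],[0,0,0],[0,0,0]])

```text
time_s: 26.43
position: [0.5763, 0.2238, 0.0537]
tool_rot: [[-0.993, 0.115, 0.002], [0.115, 0.993, 0.001], [-0.002, 0.001, -1.0]]
ft_force: [-4.0, 0.9, 8.2]
grip_width: 0.0231
gripper_force: 50.6
```

Emit:
move_arm(jaw=[2,2,2,2], dp=[[0,0,-0.3],[0,0,-0.3],[0,0,-0.4],[0,0,0]], turn=[[0,0,0],[0,0,0],[0,0,0],[0,0,0]])

```text
time_s: 26.77
position: [0.5766, 0.2235, 0.0628]
tool_rot: [[-0.993, 0.116, 0.001], [0.116, 0.993, 0.0], [-0.001, 0.0, -1.0]]
ft_force: [1.2, -0.2, -2.5]
grip_width: 0.0228
gripper_force: 49.3
```

Emit:
move_arm(jaw=[2,2,2,2,2,2,2,2,2,2,2,2], dp=[[0,0,-1],[0,0,-2.5],[0,0,-3],[0,0,-3],[0,0,-3],[0,0,-2.5],[0,0,-1],[0,0,0],[0,-2,0],[0,-3,0],[0,-3,0],[0,-3,0]], turn=[[0,0,0],[0,0,0],[0,0,0],[0,0,0],[0,0,0],[0,0,-0.1],[0,0,-0.1],[0,0,0],[0,0,0],[0,0,0],[0,0,0],[0,0,0]])

```text
time_s: 27.77
position: [0.5849, 0.1128, 0.2207]
tool_rot: [[-0.997, -0.081, -0.002], [-0.081, 0.997, -0.0], [0.002, 0.0, -1.0]]
ft_force: [1.0, 0.4, -1.4]
grip_width: 0.023
gripper_force: 49.4
```

Emit:
move_arm(jaw=[2,2,2,2,2,2,2,2,2,2,2], dp=[[0,-3,0],[0,-3,0],[0,-3,0],[0,-3,0],[0,-3,0],[0,-3,0],[0,-3,0],[0,-3,0],[0,-3,0],[0,-3,0],[0,0,0]], turn=[[0,0,0],[0,0,0],[0,0,0],[0,0,0],[0,0,0],[0,0,0],[0,0,0],[0,0,0],[0,0,0],[0,0,0],[0,0,0]])

```text
time_s: 28.68
position: [0.6102, -0.1902, 0.22]
tool_rot: [[-0.997, -0.076, -0.002], [-0.076, 0.997, -0.001], [0.002, -0.0, -1.0]]
ft_force: [-0.1, -0.0, -1.4]
grip_width: 0.0227
gripper_force: 49.6
```

```bash
python3 -c "
from h import *
plan(.5372,-.1967,.051,95);s=observe();print(s['grip_width'],s['ft_force'])"
```

```text
turn z rad -0.011 (rows 0.1) then dp cm x 7.33 y -0.01 z 16.90 t 28.6833 tilt [-0.0022 -0.0005]
0.022702711883564212 [-0.10895353 -0.02659469 -1.37877023]
```

Emit:
move_arm(jaw=[2,2,2,2,2,2,2,2,2,2,2], dp=[[3.6,-0.25,0],[3.7,0,0],[0,0,2],[0,0,3],[0,0,3],[0,0,3],[0,0,2.5],[0,0,2],[0,0,1],[0,0,0.5],[0,0,0]], turn=[[0,0,0],[0,0,-0.008],[0,0,0],[0,0,0],[0,0,0],[0,0,0],[0,0,0],[0,0,0],[0,0,0],[0,0,0],[0,0,0]])

```text
time_s: 29.6
position: [0.5379, -0.1934, 0.0512]
tool_rot: [[-0.996, -0.091, -0.001], [-0.091, 0.996, 0.001], [0.001, 0.001, -1.0]]
ft_force: [-0.7, 0.2, -0.9]
grip_width: 0.0228
gripper_force: 49.6
```

```bash
python3 -c "
from h import *
plan(.5372,-.1967,.0475,95);s=observe();print(s['grip_width'],s['ft_force'],s['position'])"
```

```text
turn z rad 0.004 (rows 0.0) then dp cm x 0.10 y -0.32 z 0.37 t 29.6 tilt [-0.0013  0.0008]
0.02281375181595496 [-0.67870598  0.17152668 -0.92293071] [ 0.53787982 -0.19341988  0.05116928]
```

Emit:
move_arm(jaw=[2,2,2,2], dp=[[0,-0.2,0.15],[0,0,0.1],[0,0,0.1],[0,0,0]], turn=[[0,0,0],[0,0,0],[0,0,0],[0,0,0]])

```text
time_s: 29.93
position: [0.5385, -0.1959, 0.0488]
tool_rot: [[-0.996, -0.092, 0.001], [-0.092, 0.996, -0.0], [-0.001, -0.001, -1.0]]
ft_force: [0.1, -0.2, -2.4]
grip_width: 0.0226
gripper_force: 49.6
```

Emit:
move_arm(jaw=[2,2,2], dp=[[0,0,0.1],[0,0,0],[0,0,0]], turn=[[0,0,0],[0,0,0],[0,0,0]])

```text
time_s: 30.18
position: [0.5385, -0.1959, 0.0477]
tool_rot: [[-0.996, -0.092, 0.001], [-0.092, 0.996, -0.0], [-0.001, -0.001, -1.0]]
ft_force: [0.2, -0.1, 1.6]
grip_width: 0.0225
gripper_force: 49.9
```

Emit:
move_arm(jaw=[3.3,3.3,3.3,3.3,3.3,3.3,3.3,3.3,3.3,3.3,3.3], dp=[[0,0,0],[0,0,0],[0,0,0],[0,0,0],[0,0,-1],[0,0,-2],[0,0,-3],[0,0,-4],[0,0,-4],[0,0,-3],[0,0,0]], turn=[[0,0,0],[0,0,0],[0,0,0],[0,0,0],[0,0,0],[0,0,0],[0,0,0],[0,0,0],[0,0,0],[0,0,0],[0,0,0]])

```text
time_s: 31.1
position: [0.5401, -0.1967, 0.2249]
tool_rot: [[-0.996, -0.092, 0.011], [-0.092, 0.996, -0.007], [-0.01, -0.008, -1.0]]
ft_force: [0.5, 0.7, 1.1]
grip_width: 0.0329
gripper_force: 0.0
```

Emit:
move_arm(jaw=[5,5,5,5,5,5,5,5,5,5,5,5], dp=[[0,3,0],[0,4,0],[0,4,0],[0,4,0],[0,4,0],[0,4,0],[0,4,0],[0,4,0],[0,4,0],[0,4,0],[0,4,0],[0,4,0]], turn=[[0,0,0.1],[0,0,0.1],[0,0,0],[0,0,0],[0,0,0],[0,0,0],[0,0,0],[0,0,0],[0,0,0],[0,0,0],[0,0,0],[0,0,0]])

```text
time_s: 32.1
position: [0.5785, 0.2739, 0.2176]
tool_rot: [[-0.994, 0.107, -0.0], [0.107, 0.994, -0.0], [0.0, -0.0, -1.0]]
ft_force: [0.1, -0.6, -1.1]
grip_width: 0.0504
gripper_force: 0.0
```

```bash
python3 look.py; python3 -c "
from h import *
plan(.563,.2875,.049,83.4)"
```

```text
top stand 84 [569.7 286.9] [24.8 37.2] 2.1 0.0703
top bed 192 [ 545.  -308.1] [25.4 78.7] 5.8 0.0649
top bed 192 [ 540.5 -252.7] [24.6 79.3] 6.6 0.065
top bed 191 [ 534.3 -196.6] [24.9 78.1] 6.1 0.0648
side stand 218 [562.3 288.2] [28.5 79.9] -8.0 0.071
side bed 344 [ 535.9 -195.6] [25.2 79.7] 5.3 0.0658
side bed 368 [ 541.8 -251.5] [24.7 79.7] 5.9 0.0662
side bed 393 [ 547.1 -306.9] [24.7 81.2] 5.3 0.066
turn z rad 0.013 (rows 0.1) then dp cm x 1.62 y 0.88 z 16.78 t 32.2 tilt [-0.0005  0.0012]
```

Emit:
move_arm(jaw=[5,5,5,5,5,5,5,5,5,5], dp=[[0.8,0.6,0],[0.8,0.6,0],[0,0,2],[0,0,3],[0,0,3],[0,0,3],[0,0,3],[0,0,2],[0,0,0.5],[0,0,0]], turn=[[0,0,0.01],[0,0,0],[0,0,0],[0,0,0],[0,0,0],[0,0,0],[0,0,0],[0,0,0],[0,0,0],[0,0,0]])

```text
time_s: 33.03
position: [0.5636, 0.2847, 0.0517]
tool_rot: [[-0.993, 0.119, -0.002], [0.119, 0.993, -0.001], [0.002, -0.001, -1.0]]
ft_force: [-0.2, 0.6, 0.7]
grip_width: 0.0502
gripper_force: 0.0
```

Emit:
move_arm(jaw=[4,3,2,2,2,2,2], dp=[[0,0,0],[0,0,0],[0,0,0],[0,0,0],[0,0,0],[0,0,0],[0,0,0]], turn=[[0,0,0],[0,0,0],[0,0,0],[0,0,0],[0,0,0],[0,0,0],[0,0,0]], force=50)

```text
time_s: 33.62
position: [0.5653, 0.2859, 0.0545]
tool_rot: [[-0.993, 0.117, 0.004], [0.117, 0.993, 0.001], [-0.004, 0.002, -1.0]]
ft_force: [-0.7, -0.2, 7.0]
grip_width: 0.0231
gripper_force: 50.4
```

Emit:
move_arm(jaw=[2,2,2,2,2,2], dp=[[-0.5,0,0],[-0.6,0,0],[-0.6,0,0],[-0.3,0,0],[0,0,0],[0,0,0]], turn=[[0,0,0],[0,0,0],[0,0,0],[0,0,0],[0,0,0],[0,0,0]])

```text
time_s: 34.12
position: [0.5845, 0.2836, 0.0545]
tool_rot: [[-0.993, 0.117, 0.002], [0.117, 0.993, 0.001], [-0.002, 0.001, -1.0]]
ft_force: [-3.2, -0.1, 9.0]
grip_width: 0.0228
gripper_force: 50.6
```

Emit:
move_arm(jaw=[2,2,2,2], dp=[[0,0,-0.3],[0,0,-0.3],[0,0,-0.4],[0,0,0]], turn=[[0,0,0],[0,0,0],[0,0,0],[0,0,0]])

```text
time_s: 34.45
position: [0.5847, 0.2832, 0.0634]
tool_rot: [[-0.993, 0.118, 0.001], [0.118, 0.993, 0.0], [-0.001, 0.001, -1.0]]
ft_force: [-0.6, -0.5, -2.6]
grip_width: 0.023
gripper_force: 49.4
```

Emit:
move_arm(jaw=[2,2,2,2,2,2,2,2,2,2,2,2], dp=[[0,0,-1],[0,0,-2.5],[0,0,-3],[0,0,-3],[0,0,-3],[0,0,-2.5],[0,0,-1],[0,0,0],[0,-2,0],[0,-3,0],[0,-3,0],[0,-3,0]], turn=[[0,0,0],[0,0,0],[0,0,0],[0,0,0],[0,0,0],[0,0,-0.1],[0,0,-0.1],[0,0,0],[0,0,0],[0,0,0],[0,0,0],[0,0,0]])

```text
time_s: 35.45
position: [0.5927, 0.1725, 0.2212]
tool_rot: [[-0.997, -0.079, -0.002], [-0.079, 0.997, -0.0], [0.002, -0.0, -1.0]]
ft_force: [0.8, 0.6, -0.8]
grip_width: 0.0229
gripper_force: 49.4
```

Emit:
move_arm(jaw=[2,2,2,2,2,2,2,2,2,2,2], dp=[[0,-3,0],[0,-3,0],[0,-3,0],[0,-3,0],[0,-3,0],[0,-3,0],[0,-3,0],[0,-3,0],[0,-3,0],[0,-3,0],[0,0,0]], turn=[[0,0,0],[0,0,0],[0,0,0],[0,0,0],[0,0,0],[0,0,0],[0,0,0],[0,0,0],[0,0,0],[0,0,0],[0,0,0]])

```text
time_s: 36.37
position: [0.6175, -0.1305, 0.2207]
tool_rot: [[-0.997, -0.074, -0.002], [-0.074, 0.997, -0.001], [0.002, -0.001, -1.0]]
ft_force: [0.9, -0.3, -1.3]
grip_width: 0.0226
gripper_force: 49.5
```

```bash
python3 -c "
from h import *
plan(.533,-.1409,.052,95);s=observe();print(s['grip_width'],s['ft_force'])"
```

```text
turn z rad -0.013 (rows 0.1) then dp cm x 8.51 y -0.30 z 16.87 t 36.3667 tilt [-0.0021 -0.0008]
0.022559184677449714 [ 0.91775929 -0.3307165  -1.31693371]
```

Emit:
move_arm(jaw=[2,2,2,2,2,2,2,2,2,2,2,2], dp=[[2.5,-0.55,0],[3,0,0],[3,0,0],[0,0,2],[0,0,3],[0,0,3],[0,0,3],[0,0,2.5],[0,0,2],[0,0,1],[0,0,0.4],[0,0,0]], turn=[[0,0,0],[0,0,-0.01],[0,0,0],[0,0,0],[0,0,0],[0,0,0],[0,0,0],[0,0,0],[0,0,0],[0,0,0],[0,0,0],[0,0,0]])

```text
time_s: 37.37
position: [0.5334, -0.1379, 0.0528]
tool_rot: [[-0.996, -0.091, -0.001], [-0.091, 0.996, 0.001], [0.001, 0.001, -1.0]]
ft_force: [-0.6, 0.5, -1.6]
grip_width: 0.0228
gripper_force: 49.5
```

```bash
python3 -c "
from h import *
plan(.533,-.1409,.0485,95);s=observe();print(s['grip_width'],s['ft_force'],s['position'])"
```

```text
turn z rad 0.004 (rows 0.0) then dp cm x 0.07 y -0.29 z 0.43 t 37.3667 tilt [-0.0012  0.0006]
0.02281233245232333 [-0.55223255  0.53705395 -1.57134059] [ 0.53344836 -0.13794989  0.05284615]
```

Emit:
move_arm(jaw=[2,2,2,2,2], dp=[[0,-0.2,0.15],[0,0,0.15],[0,0,0.1],[0,0,0.05],[0,0,0]], turn=[[0,0,0],[0,0,0],[0,0,0],[0,0,0],[0,0,0]])

```text
time_s: 37.78
position: [0.5339, -0.1402, 0.0491]
tool_rot: [[-0.996, -0.092, 0.0], [-0.092, 0.996, -0.0], [-0.0, -0.0, -1.0]]
ft_force: [0.8, -0.2, -2.1]
grip_width: 0.0232
gripper_force: 49.5
```

Next: touch down, release, lift, and look.

Emit:
move_arm(jaw=[2,2,2], dp=[[0,0,0.07],[0,0,0],[0,0,0]], turn=[[0,0,0],[0,0,0],[0,0,0]])

```text
time_s: 38.03
position: [0.534, -0.1402, 0.0485]
tool_rot: [[-0.996, -0.092, 0.001], [-0.092, 0.996, -0.0], [-0.001, -0.0, -1.0]]
ft_force: [-0.9, -0.3, 2.1]
grip_width: 0.0228
gripper_force: 50.1
```

Emit:
move_arm(jaw=[3.3,3.3,3.3,3.3,3.3,3.3,3.3,3.3,3.3,3.3,3.3], dp=[[0,0,0],[0,0,0],[0,0,0],[0,0,0],[0,0,-1],[0,0,-2],[0,0,-3],[0,0,-4],[0,0,-4],[0,0,-3],[0,0,0]], turn=[[0,0,0],[0,0,0],[0,0,0],[0,0,0],[0,0,0],[0,0,0],[0,0,0],[0,0,0],[0,0,0],[0,0,0],[0,0,0]])

```text
time_s: 38.95
position: [0.5357, -0.1409, 0.2254]
tool_rot: [[-0.996, -0.092, 0.011], [-0.092, 0.996, -0.006], [-0.01, -0.007, -1.0]]
ft_force: [0.4, 0.0, -0.4]
grip_width: 0.0327
gripper_force: 0.0
```

Emit:
move_arm(jaw=[8.5,8.5,8.5,8.5,8.5,8.5,8.5,8.5,8.5,8.5,8.5,8.5], dp=[[0,3,0],[0,3,0],[0,0.5,0],[0,0,0],[0,0,0],[0,0,0],[0,0,0],[0,0,0],[0,0,0],[0,0,0],[0,0,0],[0,0,0]], turn=[[0,0,0.12],[0,0,0.12],[0,0,0.12],[0,0,0.12],[0,0,0.12],[0,0,0.12],[0,0,0.12],[0,0,0.12],[0,0,0.12],[0,0,0.12],[0,0,0.12],[0,0,0.12]])

```text
time_s: 39.95
position: [0.5324, -0.0753, 0.2183]
tool_rot: [[-0.215, 0.977, -0.0], [0.977, 0.215, 0.0], [0.0, -0.0, -1.0]]
ft_force: [0.8, 0.8, -0.7]
grip_width: 0.0848
gripper_force: 0.0
```

Run:
```python
from h import *
import look
im=cv2.imread('pics/t_side.png'); cv2.imwrite('pics/c2.png',cv2.resize(im[180:390,190:450],None,fx=3,fy=2.8,interpolation=2))
P=cloud('side',cams.get_image('side')[1]); ok=P[...,2]<.3
for a in((.050,.062,(.4,.7,-.2,.06)),(.085,.13,(.4,.6,-.11,.06))):
    for r in rect(P,ok,*a): print(*r)
plan(.5035,-.0665,.24,5)
```

```text
top bed 193 [ 568.9 -259. ] [24.6 79.2] 0.9 0.0645
top bed 189 [ 547.8 -310.5] [23.9 78.2] 3.8 0.0641
top bed 63 [ 513.2 -203. ] [20.3 40. ] -15.4 0.0652
side bed 317 [ 531.  -140.3] [24.2 79.4] 6.1 0.0662
side bed 343 [ 536.2 -195.9] [23.9 81.1] 6.1 0.066
side bed 356 [ 569.2 -258.2] [25.1 79.1] 3.2 0.0661
side bed 399 [ 548.3 -309.4] [25.  79.5] 2.8 0.066
747 [549.5 -67.8] [ 42.6 159.7] 5.4 0.0566
90 [ 527.8 -150.1] [22.  76.7] -11.8 0.0564
207 [511.5 -72. ] [27.  38.1] 1.6 0.1047
turn z rad 0.139 (rows 1.1) then dp cm x 1.13 y -2.81 z -2.18 t 40.1 tilt [-0.0001  0.    ]
```

View pics/c2.png

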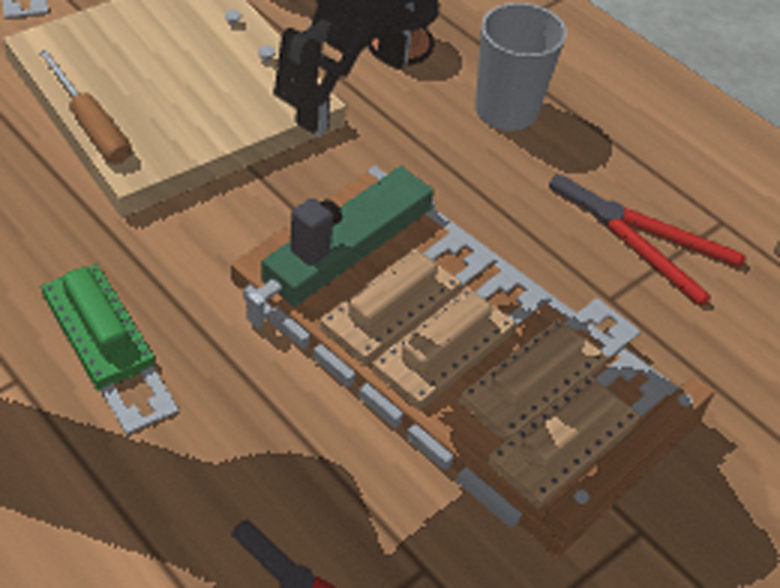

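The stand is empty and four backs are on the bed, but the second was knocked about 30 mm along +x (crop ~(550,370)). I'll check that it's still flat.

Run:
```python
from h import *
for n in('top','side'):
    im,d=snap(n); P=cloud(n,d)
    for nm,(x,y) in dict(b1=(548,-310),b2=(569,-258.5),b3=(535,-196)).items():
        q=P.reshape(-1,3)*1000; r=q[:,:2]-[x,y]
        for lab,m in (('ridge',(abs(r[:,0])<35)&(abs(r[:,1])<8)&(q[:,2]>61)&(q[:,2]<72)),('plate',(r[:,0]>60)&(r[:,0]<98)&(abs(r[:,1])<18)&(q[:,2]>15)&(q[:,2]<45))):
            k=q[m]
            if len(k)>15:
                c=np.linalg.lstsq(np.c_[r[m],np.ones(len(k))],k[:,2],rcond=None)[0]; print(n,nm,lab,len(k),c.round(3), np.percentile(k[:,2],[10,50,90]).round(1))
```

```text
top b1 ridge 106 [-1.0000e-03 -8.0000e-02  6.5278e+01] [62.1 65.  68.5]
top b1 plate 131 [ 0.116 -0.032 16.593] [20.3 25.6 30.8]
top b2 ridge 97 [-1.6000e-02  4.1000e-02  6.6185e+01] [62.3 66.3 70.1]
top b2 plate 115 [ 8.7000e-02 -9.0000e-03  1.9595e+01] [20.1 26.5 32. ]
top b3 ridge 29 [ 0.142  0.104 68.573] [62.4 64.7 67.5]
side b1 ridge 225 [1.0000e-03 1.6000e-02 6.6713e+01] [64.8 66.8 68.8]
side b1 plate 218 [ 0.062 -0.085 21.89 ] [23.5 27.1 29.9]
side b2 ridge 202 [-1.0000e-03  5.3000e-02  6.6694e+01] [64.6 66.6 68.6]
side b2 plate 170 [ 0.097 -0.048 19.5  ] [24.3 27.6 30.3]
side b3 ridge 189 [-5.000e-03  7.200e-02  6.667e+01] [64.5 66.5 68.9]
side b3 plate 176 [ 0.041 -0.045 23.185] [23.2 26.3 30. ]
```

```bash
python3 -c "
from h import *
plan(.5055,-.068,.074,5)"
```

```text
turn z rad 0.139 (rows 1.1) then dp cm x 0.97 y -2.63 z 14.42 t 40.2 tilt [-0.  0.]
```

Emit:
move_arm(jaw=[8.5,8.5,8.5,8.5], dp=[[0,0,0],[0,0,0],[1.0,-2.6,0],[0,0,0]], turn=[[0,0,0.07],[0,0,0.07],[0,0,0],[0,0,0]])

```text
time_s: 40.53
position: [0.503, -0.0663, 0.2179]
tool_rot: [[-0.086, 0.996, -0.003], [0.996, 0.086, 0.001], [0.001, -0.003, -1.0]]
ft_force: [1.3, 0.2, 1.0]
grip_width: 0.0846
gripper_force: 0.0
```

```bash
python3 -c "
from h import *
plan(.5055,-.068,.074,5)"
```

```text
turn z rad -0.001 (rows 0.0) then dp cm x -0.19 y 0.23 z 14.39 t 40.5333 tilt [-0.0028  0.001 ]
```

Emit:
move_arm(jaw=[8.5,8.5,8.5,8.5,8.5,8.5,8.5,8.5], dp=[[-0.3,0.3,2],[0,0,3],[0,0,3],[0,0,3],[0,0,2],[0,0,1],[0,0,0.3],[0,0,0]], turn=[[0,0,0],[0,0,0],[0,0,0],[0,0,0],[0,0,0],[0,0,0],[0,0,0],[0,0,0]])

```text
time_s: 41.2
position: [0.5092, -0.0703, 0.0747]
tool_rot: [[-0.084, 0.996, -0.001], [0.996, 0.084, 0.0], [0.0, -0.001, -1.0]]
ft_force: [-0.8, 0.2, -0.5]
grip_width: 0.0846
gripper_force: 0.0
```

Emit:
move_arm(jaw=[6,5,4,3,2.5,2.5,2.5,2.5,2.5,2.5], dp=[[0,0,0],[0,0,0],[0,0,0],[0,0,0],[0,0,0],[0,0,0],[0,0,0],[0,0,0],[0,0,0],[0,0,0]], turn=[[0,0,0],[0,0,0],[0,0,0],[0,0,0],[0,0,0],[0,0,0],[0,0,0],[0,0,0],[0,0,0],[0,0,0]], force=50)

```text
time_s: 42.03
position: [0.5061, -0.0703, 0.0763]
tool_rot: [[-0.084, 0.996, -0.006], [0.996, 0.084, -0.0], [0.0, -0.006, -1.0]]
ft_force: [-20.0, -2.5, 21.2]
grip_width: 0.027
gripper_force: 51.1
```

Emit:
move_arm(jaw=[2.5,2.5,2.5,2.5,2.5,2.5,2.5,2.5,2.5,2.5], dp=[[0,-0.3,-0.1],[0,0,0],[-0.5,0,0],[-0.7,0,0],[-0.7,0,0],[-0.7,0,0],[-0.7,0,0],[-0.6,0,0],[-0.4,0,0],[0,0,0]], turn=[[0,0,0],[0,0,0],[0,0,0],[0,0,0],[0,0,0],[0,0,0],[0,0,0],[0,0,0],[0,0,0],[0,0,0]])

```text
time_s: 42.87
position: [0.5098, -0.1149, 0.0765]
tool_rot: [[-0.083, 0.997, -0.0], [0.997, 0.083, -0.001], [-0.001, -0.0, -1.0]]
ft_force: [-3.5, -1.4, 5.2]
grip_width: 0.0269
gripper_force: 56.8
```

Run:
```python
from h import *
s=observe();p=np.array(s['position']);print(p,s['ft_force'],s['grip_width'],(p-[.5061,-.0703,0])@[-.0872,.9962,0])
import look
```

```text
[ 0.50981692 -0.11486274  0.07648526] [-3.47561055 -1.36886191  5.2432955 ] 0.02685719599160835 -0.044717513400538283
top bed 190 [ 568.7 -258.9] [26.2 78.5] 3.5 0.0648
top bed 196 [ 547.7 -309.9] [24.9 78.8] 3.9 0.0644
side bed 323 [ 532.9 -158.9] [24.  80.1] 5.0 0.0658
side bed 349 [ 538.4 -207.9] [24.9 82.2] 5.1 0.0657
side bed 354 [ 568.7 -258.5] [24.3 80.7] 3.1 0.0662
side bed 402 [ 548.7 -309.6] [24.5 80.2] 3.4 0.066
```

Emit:
move_arm(jaw=[2.5,2.5,2.5,2.5,2.5], dp=[[-0.3,0,0],[-0.2,0,0],[0,0,0],[0,0,0],[0,0,0]], turn=[[0,0,0],[0,0,0],[0,0,0],[0,0,0],[0,0,0]])

```text
time_s: 43.38
position: [0.5102, -0.119, 0.0765]
tool_rot: [[-0.083, 0.997, -0.0], [0.997, 0.083, -0.0], [-0.0, -0.0, -1.0]]
ft_force: [-2.3, 1.4, 5.4]
grip_width: 0.0266
gripper_force: 56.7
```

Run:
```python
from h import *
s=observe();p=np.array(s['position']);print(p,s['ft_force'],s['grip_width'],(p-[.5061,-.0703,0])@[-.0872,.9962,0])
```

```text
[ 0.51018088 -0.11899645  0.07649606] [-2.27458608  1.39800707  5.38058229] 0.026570906705882354 -0.048867258824213104
```

Emit:
move_arm(jaw=[2.5,2.5,2.5,2.5], dp=[[-0.13,0,0],[0,0,0],[0,0,0],[0,0,0]], turn=[[0,0,0],[0,0,0],[0,0,0],[0,0,0]])

```text
time_s: 43.72
position: [0.5103, -0.12, 0.0765]
tool_rot: [[-0.083, 0.997, -0.0], [0.997, 0.083, 0.0], [0.0, -0.0, -1.0]]
ft_force: [-2.4, 3.6, 6.0]
grip_width: 0.027
gripper_force: 56.7
```

Emit:
move_arm(jaw=[3.2,4,6,8.5,8.5,8.5,8.5,8.5,8.5,8.5,8.5,8.5], dp=[[0,0,0],[0,0,0],[0,0,0],[0,0,0],[0,0,0],[0,0,0],[0,0,-2],[0,0,-3],[0,0,-4],[0,0,-4],[0,0,-2],[0,0,0]], turn=[[0,0,0],[0,0,0],[0,0,0],[0,0,0],[0,0,0],[0,0,0],[0,0,0],[0,0,0],[0,0,0],[0,0,0],[0,0,0],[0,0,0]])

```text
time_s: 44.72
position: [0.5117, -0.1205, 0.231]
tool_rot: [[-0.083, 0.997, 0.008], [0.997, 0.083, -0.004], [-0.005, 0.008, -1.0]]
ft_force: [-0.0, -0.4, 0.1]
grip_width: 0.0852
gripper_force: 0.0
```

Emit:
move_arm(jaw=[8.5,8.5,8.5,8.5,8.5,8.5,8.5,8.5], dp=[[4,0,0],[4,0,0],[4,0,0],[4,0,0],[4,0,0],[4,0,0],[4,0,0],[0,0,0]], turn=[[0,0,0],[0,0,0],[0,0,0],[0,0,0],[0,0,0],[0,0,0],[0,0,0],[0,0,0]])

```text
time_s: 45.38
position: [0.4854, 0.1648, 0.2253]
tool_rot: [[-0.089, 0.996, -0.002], [0.996, 0.089, 0.002], [0.002, -0.001, -1.0]]
ft_force: [-0.8, 0.3, 0.2]
grip_width: 0.0851
gripper_force: 0.0
```

Run:
```python
from h import *
import look
im=cv2.imread('pics/t_side.png'); cv2.imwrite('pics/c3.png',cv2.resize(im[220:390,230:450],None,fx=3.6,fy=3.5,interpolation=2))
for n in('side','top'):
    P=cloud(n,cams.get_image(n)[1]); ok=P[...,2]<.3
    for a in((.052,.0605,(.4,.7,-.16,-.07)),(.085,.13,(.4,.6,-.2,.0))):
        for r in rect(P,ok,*a): print(n,*r)
```

```text
top bed 196 [ 569.2 -261.2] [24.9 79.6] 4.6 0.0649
top bed 199 [ 548.1 -313.3] [25.7 78.7] 4.7 0.0647
top bed 195 [ 537.1 -214.4] [25.6 78.3] 2.7 0.0654
top bed 187 [ 530.8 -164.8] [24.3 77.7] 4.0 0.0645
side bed 334 [ 533.3 -163.8] [25.2 79.5] 5.6 0.0659
side bed 70 [ 503.8 -126. ] [18.6 31.9] -44.1 0.0661
side bed 348 [ 537.7 -213.4] [25.4 79.5] 4.8 0.0658
side bed 357 [ 570.9 -260.8] [24.2 80.4] 5.3 0.0662
side bed 399 [ 551.3 -312.4] [24.8 81.7] 4.8 0.0659
side 750 [ 553.8 -117.3] [ 40.8 160.9] 5.1 0.0567
side 211 [ 515.2 -120.9] [25.6 39.2] 3.4 0.1044
top 326 [ 572.2 -115.9] [ 39.9 116.2] 4.9 0.0558
top 84 [ 491.9 -122.5] [37.4 40.3] -89.4 0.0555
top 104 [ 513.3 -120.4] [24.8 36.4] 2.2 0.107
```

View pics/c3.png

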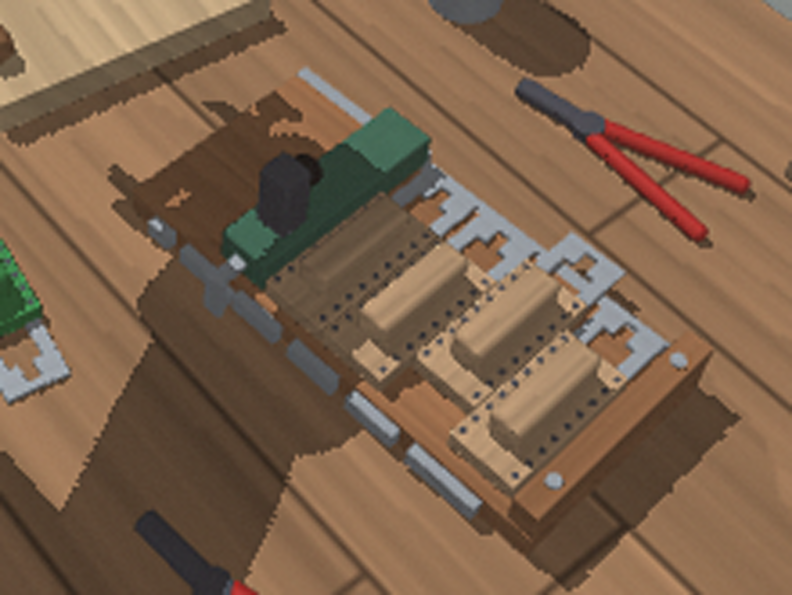

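The crop shows a tight row against the fence. The jaw moved 50 mm to the 0.204 notch, the button sticks out by its full length, and the arm is clear.

```bash
python3 -c "
from h import *
print(ticket.close_job())"
```

```text
the job is handed in; nothing more can be done
None
```

The job is handed in, though no verdict came back: all four backs lie flat in a tight row on the clamp bed, the jaw measures at about the 0.204 notch with its button out, and the arm is clear.

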